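# Clamp a round blank in the drilling cradle

### The job

Get the thick round wooden blank clamped in the drilling cradle: lift the sprung clamp bar by its knob and swing it a full quarter turn aside, lay the blank along both V-blocks, roughly centred, and let go of it. Then lift the bar again, swing it back so that it lies square across the middle of the blank, and let it down onto the blank.

Things in the scene. Friction and masses are not known exactly. Their poses are not given: they have to be found in the camera images.
- blank: Thick round hardwood blank, 46 mm diameter, 170 mm long, 0.2 kg, thin dark line round it near each end, lying on the bench at the robot's right. Origin at its centre on its axis, x along its length (y, z turn as it rolls). Not the square billet, the 22 mm dowel or the short standing offcut of the same wood; blank, billet and dowel lie about 90 mm apart in any order.
- cradle: Fixed plywood base with two wooden V-blocks (62 mm high, 84 wide, 25 thick) at y = +-60 mm, free room between. Origin at bench height below the V's middle; y along the V (the blank lies along it), x towards the clamp bar's steel post 100 mm away; yaw within 15 degrees. V bottom 32 mm above the bench; the seated blank's axis is 64.5 mm, its top 87.5 mm high.
- knob (a point): Mid height of the upright black knob (26 mm diameter, 45 mm tall) on the free end of the aluminium bar (30 wide, 12 thick), 175 mm from the post's axis, 37 mm above the bar's underside. A spring pulls the bar down (7 to 12 N over 85 mm travel). Height over bench: 87 mm fully down, over 99 to clear the V-blocks, 124.5 on the seated blank, 140 to 155 to swing over it.
- swing (a joint): Turn of the bar about the upright post, rad: 0 = square across the V, knob on the cradle's -x side; grows anticlockwise seen from above, the knob going to the cradle's -y side; stops at -0.15 and 1.57. From 1.2 it is clear of V-blocks and blank and may sink fully down beside them. Turns easily, stays where left.
Things that resemble listed ones, but are neither listed nor needed, are in the scene too. What is shaped like the blank but turquoise or yellow is not meant.

How it is judged:
By the outcome, as a careful person would: the job done as asked, in the order asked, and still so for the second after the job is handed in, with the robot touching nothing.
It also fails if it takes over 64 s, if anything falls off the work surface, if the arm or the gripper's body presses on something with over 40 N, if the wrist force passes 120 N, or if a joint passes its speed limit or range.

### The arm

A 6-joint arm with a two-finger parallel gripper is mounted at the origin on the work surface. World frame = base frame: x ahead of the robot, y to its left, z up, the work surface at z = 0. Lengths are in m, angles in rad, forces in N, time in s.
With the tool pointing down it reaches from about 0.275 to 0.975 m from the base axis. Payload 8.4 kg.
Tool frame: the origin (TCP) lies on the centre line of the jaws, within the pads' length; the fingertips stand 17 mm ahead of it and the grasp point (between the pads) lies 2 mm behind it (env.tip_extent is the distance from the TCP to the fingertips, in m); z points along the fingers, y is the line along which they close (so a half turn about z gives the same grasp; the last joint's range is limited). The gripper opens to 92 mm and grips with 3 to 60 N. Pads are 20 mm wide; open, the fingers measure 128 mm over their backs; the gripper's body (75 mm by 189 mm) begins 69 mm behind the grasp point.
Start: joints at [-1.307, 0.353, 1.633, -0, 1.155, -0.002], TCP at [0.164, -0.603, 0.232] pointing down, gripper open.
Joint ranges: [-2.63, 2.63], [-0.92, 2.1], [0.06, 2.66], [-1.3, 4.44], [0, 2.69], [-3.02, 3.02]. Speed limits (rad/s): [2.22, 2.22, 2.79, 3.14, 3.14, 3.14].

### API

Orientations are given as a unit quaternion [x, y, z, w].
In Python, from plant import env gives the robot as it stands. Calls block until the motion is done:
- env.move_pose(position, orientation): joint-space move of the TCP to a pose.
- env.line_to(position, ori=None, rate=0.15, threshold=None): straight line of the TCP; ori=None keeps the orientation; rate is the mean speed in m/s. With threshold (N) it stops when the force on the tool has changed by that much, and returns True; else False.
- env.move_joints(angles): joint-space move.
- env.set_gripper(opening, f_grip=None): finger opening in m; f_grip is the grip in N (None keeps the last); returns when the fingers have stopped.
- env.sleep(seconds).
- env.inverse_kinematics(position, orientation): joint angles nearest the present ones, or None.
- env.camera(name): name is "scene" or "top"; returns the picture (420x560x3 uint8, red, green, blue); there is no depth.
- env.calibration(name): a dict with "fx", "fy", "cx", "cy" (pixels), "k1" (the pictures are not rectified: a ray, as slopes to the right and down, at radius r is drawn at 1 + k1 r^2 times it, then the intrinsics apply), "camera_from_world" (4x4, takes a point from world to camera coordinates). Camera axes: x right, y up, looking along -z (the intrinsics and any distortion apply to the point x, -y, -z); pixel columns grow to the right and rows downward; lengths in m; the calibration is good to about 2 mm. A picture is of the moment at which its call begins. calibration takes no time and is no camera call.
A pose or a line that the arm cannot do raises env.MotionError and nothing moves.
- env.hand_in(): hands the job in; it is judged then, once.
Readings, each from a call of its own:
- env.get_time(): time.
- env.get_joint_positions(): joint angles.
- env.get_joint_vel(): joint speeds.
- env.get_tau(): joint torques, N m.
- env.get_position(): TCP position.
- env.get_tcp_rot(): TCP orientation.
- env.get_ft_force(): force on the tool from outside, world axes, zero at the start.
- env.get_moment(): the same for the moment, N m.
- env.get_gripper_width(): finger opening in m.
- env.get_grasp_force(): force on a finger pad.
Only numpy, scipy, OpenCV 4.12 (cv2) and the standard library are available. Lean on these libraries where they do the work, as an engineer would, in place of code of your own. Each camera call takes 0.05 s, during which the arm holds its last target. There are 200 camera calls.

## Working session

There is one attempt and no reset: what is moved stays moved. The work goes in short steps, each a Python script; the robot and the scene stay as the last script left them, time stands still between calls to the robot, and variables do not carry over. Pictures are saved under pics/ and viewed, at most 10 in all, crops included, and the job is handed in when it is done.

```bash
mkdir -p pics; ls; cat > h.py <<'E'
import numpy as np, cv2
from plant import env
def snap(name,fn=None):
    im=env.camera(name)
    if fn: cv2.imwrite('pics/'+fn,im[:,:,::-1])
    return im
def ray(name,u,v):
    c=env.calibration(name);T=np.array(c["camera_from_world"])
    x=(u-c["cx"])/c["fx"];y=(v-c["cy"])/c["fy"]
    p=cv2.undistortPoints(np.array([[[u,v]]],float),np.array([[c["fx"],0,c["cx"]],[0,c["fy"],c["cy"]],[0,0,1]]),np.array([c["k1"],0,0,0,0.]))[0,0]
    d=T[:3,:3].T@np.array([p[0],-p[1],-1]);o=-T[:3,:3].T@T[:3,3]
    return o,d
def at(name,u,v,z):
    o,d=ray(name,u,v);return o+d*(z-o[2])/d[2]
def px(name,P):
    c=env.calibration(name);T=np.array(c["camera_from_world"])
    q=T[:3,:3]@np.array(P)+T[:3,3];s=np.array([q[0],-q[1]])/-q[2];s=s*(1+c["k1"]*(s@s))
    return np.array([c["fx"]*s[0]+c["cx"],c["fy"]*s[1]+c["cy"]])
def down(yaw): # tool z down, tool y axis at angle yaw in the xy plane
    from scipy.spatial.transform import Rotation as R
    y=np.array([np.cos(yaw),np.sin(yaw),0]);z=np.array([0,0,-1.])
    return R.from_matrix(np.c_[np.cross(y,z),y,z]).as_quat()
E
python3 - <<'E'
from h import *
for n in("scene","top"):
    snap(n,n+'0.png'); print(n,{k:v for k,v in env.calibration(n).items() if k!="camera_from_world"},ray(n,280,210))
print(env.get_tcp_rot(),env.get_time(),env.get_gripper_width())
E
```

```text
pics
scene {'fx': 507.5211680052393, 'fy': 507.5211680052393, 'cx': 273.96092200915336, 'cy': 206.22482311728425, 'k1': -0.15120456746831396} (array([1.18314559, 0.87166996, 0.92254846]), array([-0.47332475, -0.6867615 , -0.55183263]))
top {'fx': 463.4097502667261, 'fy': 463.4097502667261, 'cx': 278.93573243888835, 'cy': 206.76117882903063, 'k1': -0.12711659047596766} (array([ 0.36717465, -0.20349508,  1.40501546]), array([ 0.06619492, -0.01229685, -0.99775806]))
[ 9.91182868e-01  1.32499457e-01 -8.41018375e-05 -6.38789187e-04] 0.1 0.09153101259056097
```

View pics/scene0.png

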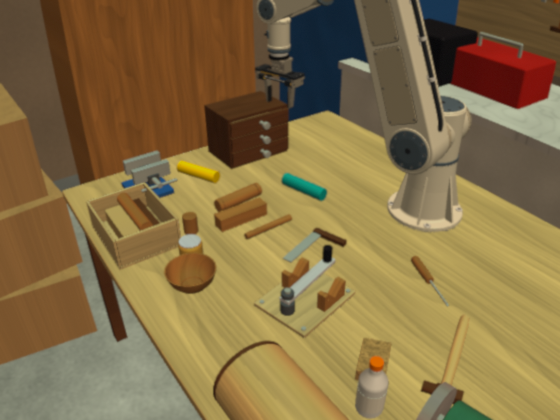

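View pics/top0.png

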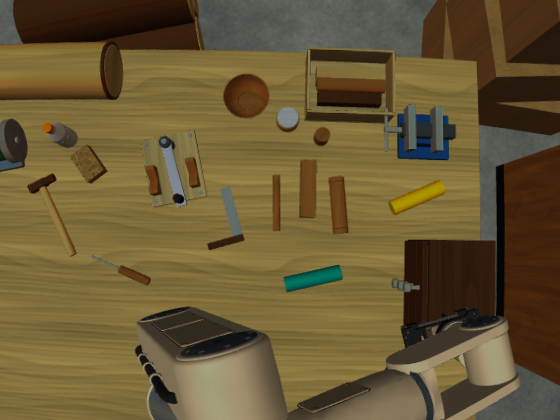

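The scene view shows the cradle at about (305,290), with its post at (288,300) and the knob at (327,254). In the top view the post is at (166,142) and the knob at (180,199).

Things that could be taken for the blank, in top-view pixels:
- (339,205) brown
- (308,188) brown, which could be the billet
- (276,203) thin dowel
- (322,135) standing offcut
- (355,85) brown piece in the tray
- the turquoise and yellow rounds

I'll check the two brown pieces in one close crop.

```bash
python3 - <<'E'
import cv2,numpy as np
a=cv2.imread('pics/scene0.png')[175:245,190:310];b=cv2.imread('pics/top0.png')[145:245,260:360];c=cv2.imread('pics/top0.png')[120:220,130:220]
f=lambda i:cv2.resize(i,(int(i.shape[1]*300/i.shape[0]),300),interpolation=cv2.INTER_CUBIC)
a=cv2.resize(a,(500,292),interpolation=cv2.INTER_CUBIC)
w=np.zeros((600,800,3),np.uint8);w[:292,:500]=a;w[300:600,:300]=f(b);w[300:600,310:580]=f(c)
cv2.imwrite('pics/crop1.png',w)
E
```

```text
(no output)
```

View pics/crop1.png

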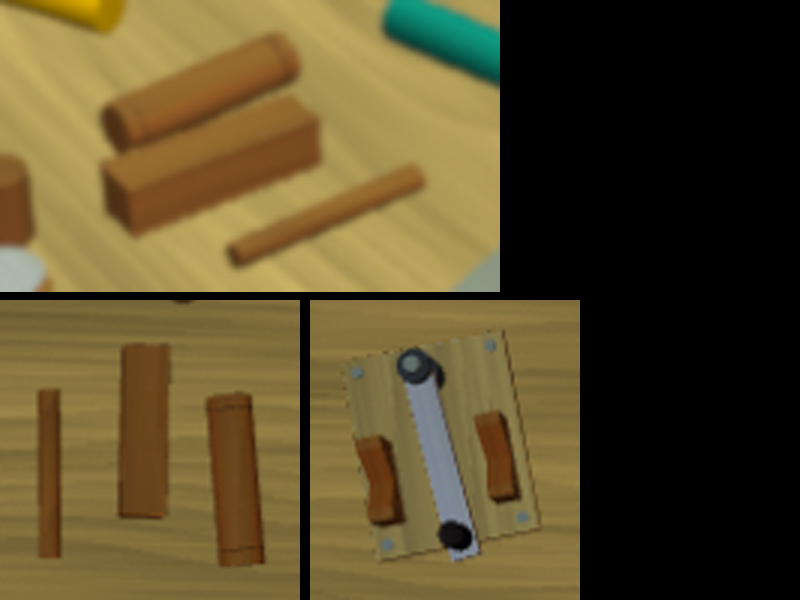

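The blank is the round piece with end lines at top (339,205). The piece at (308,188) is the square billet. Next I'll measure the cradle.

```bash
python3 - <<'E'
from h import *
s=cv2.imread('pics/scene0.png')[235:335,250:360]
cv2.imwrite('pics/crop2.png',cv2.resize(s,None,fx=6,fy=6,interpolation=cv2.INTER_CUBIC))
b=lambda u,v:(260+u/3,145+(v-300)/3)
c=lambda u,v:(130+(u-310)/3,120+(v-300)/3)
A,B=at('top',*b(229,395),.023),at('top',*b(241.5,563),.023)
print('blank',A,B,np.linalg.norm(A-B),'mid',(A+B)/2,'yaw',np.degrees(np.arctan2(*(A-B)[1::-1])))
for z in(.0,.012):
    P=[at('top',*c(*q),z) for q in((345,362),(505,330),(540,528),(380,560))]
    print('plate',z,[p[:2].round(4) for p in P],'mean',np.mean(P,0)[:2], [np.linalg.norm(P[i]-P[i-1]).round(4) for i in range(4)],[np.degrees(np.arctan2(*(P[i]-P[j])[1::-1])).round(1) for i,j in((0,3),(1,2),(0,1),(3,2))])
print('knobtop',at('top',*c(455,533),.1095))
for z in(.1,.15,.2): print('post',z,at('top',*c(412,363),z))
print('scene blank', px('scene',A),px('scene',B))
E
```

```text
blank [ 0.56388846 -0.38797397  0.023     ] [ 0.39550853 -0.40309767  0.023     ] 0.16905775386966382 mid [ 0.47969849 -0.39553582  0.023     ] yaw 5.132469630398004
plate 0.0 [array([0.6651, 0.2139]), array([0.7017, 0.0483]), array([0.4975, 0.0038]), array([0.4607, 0.1669])] mean [0.58123401 0.10821522] [np.float64(0.2097), np.float64(0.1697), np.float64(0.209), np.float64(0.1672)] [np.float64(13.0), np.float64(12.3), np.float64(102.5), np.float64(102.7)]
plate 0.012 [array([0.6625, 0.2104]), array([0.6989, 0.0461]), array([0.4963, 0.002 ]), array([0.4599, 0.1637])] mean [0.57940577 0.10555296] [np.float64(0.208), np.float64(0.1682), np.float64(0.2072), np.float64(0.1657)] [np.float64(13.0), np.float64(12.3), np.float64(102.5), np.float64(102.7)]
knobtop [0.48061717 0.06773703 0.1095    ]
post 0.1 [0.64399318 0.11875671 0.1       ]
post 0.15 [0.63338723 0.10641004 0.15      ]
post 0.2 [0.62278129 0.09406338 0.2       ]
scene blank [217.27354226 205.78998887] [257.9939728  188.27371786]
```

View pics/crop2.png

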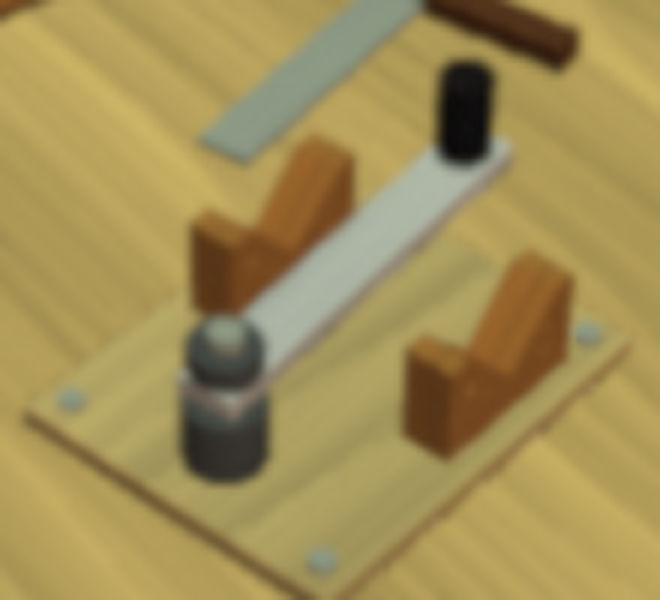

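```bash
python3 - <<'E'
from h import *
s=lambda u,v:(250+u/6,235+v/6)
c=lambda u,v:(130+(u-310)/3,120+(v-300)/3)
def tri(a,b):
    o1,d1=ray('top',*a);o2,d2=ray('scene',*b)
    t=np.linalg.lstsq(np.c_[d1,-d2],o2-o1,rcond=None)[0];p,q=o1+d1*t[0],o2+d2*t[1];return (p+q)/2,np.linalg.norm(p-q)
print('knobtop tri',tri(c(455,533),s(468,70)),'at .1095',at('scene',*s(468,70),.1095))
print('knob bottom scene',at('scene',*s(465,152),.063))
print('post tri',tri(c(411,363),s(225,330)))
print('post base',at('scene',*s(225,460),.012))
M=[]
for n,Q in(('L',((192,215),(237,240),(312,138),(355,160))),('R',((405,348),(447,375),(530,252),(575,275)))):
    P=np.array([at('scene',*s(*q),.062)[:2] for q in Q]);M.append(P.mean(0));print(n,P.round(4).tolist(),P.mean(0),[np.degrees(np.arctan2(*(P[i]-P[i+2])[::-1])).round(1) for i in(0,1)])
print('Vmid',np.mean(M,0),np.linalg.norm(M[0]-M[1]),'y dir',np.degrees(np.arctan2(*(M[1]-M[0])[::-1])))
P=[at('scene',*s(*q),.012)[:2].round(4) for q in((25,412),(325,600),(630,345))];print('plate',P)
E
```

```text
knobtop tri (array([0.47996772, 0.06974782, 0.10424397]), np.float64(0.0028648959343644444)) at .1095 [0.48329799 0.07569824 0.1095    ]
knob bottom scene [0.48228695 0.07564792 0.063     ]
post tri (array([0.64817211, 0.12430913, 0.08100754]), np.float64(0.00041618306077949654))
post base [0.65104835 0.12798584 0.012     ]
L [[0.6052, 0.0392], [0.5989, 0.064], [0.5309, 0.027], [0.5247, 0.0506]] [0.56491507 0.04521466] [np.float64(9.3), np.float64(10.3)]
R [[0.5824, 0.1592], [0.5785, 0.1819], [0.5018, 0.1434], [0.4959, 0.1659]] [0.53962132 0.16260455] [np.float64(11.1), np.float64(10.9)]
Vmid [0.55226819 0.10390961] 0.12008397748489089 y dir 102.15950355299536
plate [array([0.7039, 0.0556]), array([0.6642, 0.2147]), array([0.4667, 0.1739])]
```

```bash
cat >> h.py <<'E'
POST=np.array([.648,.1235]);YAW=np.radians(12.2)
def knob(s,z,r=.175):
    p=YAW+s
    return np.r_[POST-r*np.array([np.cos(p),np.sin(p)]),z], down(p-np.pi/2)
def st(m=''): print(m,'t',round(env.get_time(),2),'p',np.round(env.get_position(),4),'F',np.round(env.get_ft_force(),1),'w',round(env.get_gripper_width(),4))
E
python3 - <<'E'
from h import *
c=lambda u,v:(130+(u-310)/3,120+(v-300)/3)
P=[at('top',*c(*q),.062)[:2] for q in((368,437),(380,522),(487,413),(507,498))];print(np.round(P,4).tolist(),np.mean(P,0))
K=np.array([.4808,.0695]);d=POST-K;s0=np.arctan2(d[1],d[0])-YAW;print('swing0',s0,np.linalg.norm(d))
p,o=knob(s0,.2)
env.set_gripper(.07,20)
env.move_pose(np.r_[p[:2],.20],o);st('above')
env.line_to(np.r_[p[:2],.087],rate=.15,threshold=8);st('at')
env.set_gripper(0,30);st('grip')
snap('scene','grip1.png')
env.line_to(np.r_[p[:2],.115],rate=.1);st('lift')
E
```

```text
[[0.5774, 0.1683], [0.4938, 0.1522], [0.6036, 0.0512], [0.5203, 0.028]] [0.54874187 0.09995065]
swing0 0.09946140765543335 0.1757038417337538
above t 3.24 p [0.4817 0.0692 0.2   ] F [ 0.3 -1.  -0.2] w 0.0701
at t 4.14 p [0.482  0.0697 0.0876] F [0.1 0.4 0.7] w 0.0698
grip t 4.88 p [0.4815 0.0697 0.087 ] F [-0.  0.  0.] w 0.0251
lift t 5.37 p [0.4817 0.0698 0.1147] F [ 3.9  2.2 -8.1] w 0.0254
```

```bash
python3 - <<'E'
from h import *
for s in np.linspace(.1,1.5,8)[1:]:
    env.line_to(*knob(s,.118),rate=.25)
st('1.5')
print(env.line_to(*knob(1.6,.118),rate=.06,threshold=8));st('stop')
p=env.get_position()
env.line_to(np.r_[p[:2],.09],rate=.1);st('down')
env.set_gripper(.06);st('open')
env.line_to(np.r_[p[:2],.20],rate=.25)
snap('top','top1.png')
E
```

```text
1.5 t 7.84 p [ 0.6713 -0.0495  0.1172] F [-0.3  0.6 -9. ] w 0.0257
False
stop t 8.28 p [ 0.6881 -0.0465  0.1174] F [-3.6  0.5 -9.2] w 0.0256
down t 8.72 p [ 0.6879 -0.0465  0.0901] F [-2.  -0.1 -7.5] w 0.0255
open t 9.38 p [ 0.6882 -0.0464  0.0901] F [0.4 0.1 1.8] w 0.0596
```

View pics/top1.png

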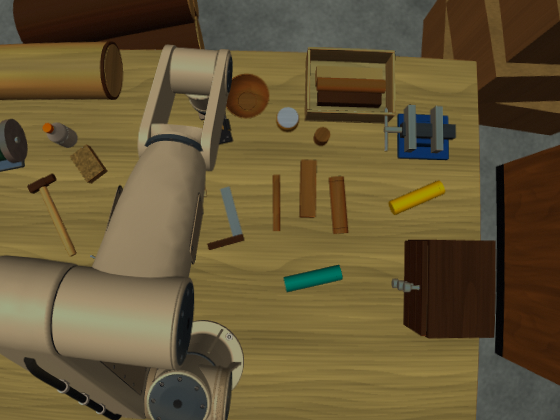

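```bash
python3 - <<'E'
from h import *
o=down(np.radians(5.1-90))
env.set_gripper(.064)
env.move_pose([.4797,-.3955,.16],o);st('above')
env.line_to([.4797,-.3955,.0215],rate=.15,threshold=8);st('at')
env.set_gripper(0,35);st('grip')
env.line_to([.4797,-.3955,.16],rate=.2);st('lift')
a=snap('top');b=snap('scene')
w=np.zeros((600,800,3),np.uint8)
w[:300,:300]=cv2.resize(a[115:215,130:230],(300,300),interpolation=cv2.INTER_CUBIC)
w[:300,310:640]=cv2.resize(b[235:335,250:360],(330,300),interpolation=cv2.INTER_CUBIC)
w[310:600,:]=cv2.resize(b[60:205,60:460],(800,290))
cv2.imwrite('pics/crop3.png',w[:,:,::-1])
E
```

```text
above t 11.81 p [ 0.4804 -0.3951  0.1601] F [ 0.7  0.7 -0.6] w 0.064
at t 12.88 p [ 0.4803 -0.3959  0.0223] F [-0.5 -0.4  0.9] w 0.0639
grip t 13.3 p [ 0.48   -0.3958  0.0222] F [-0.7  1.   6.3] w 0.0454
lift t 14.14 p [ 0.479  -0.3949  0.1587] F [-0.1  0.2 -2.8] w 0.0449
```

View pics/crop3.png

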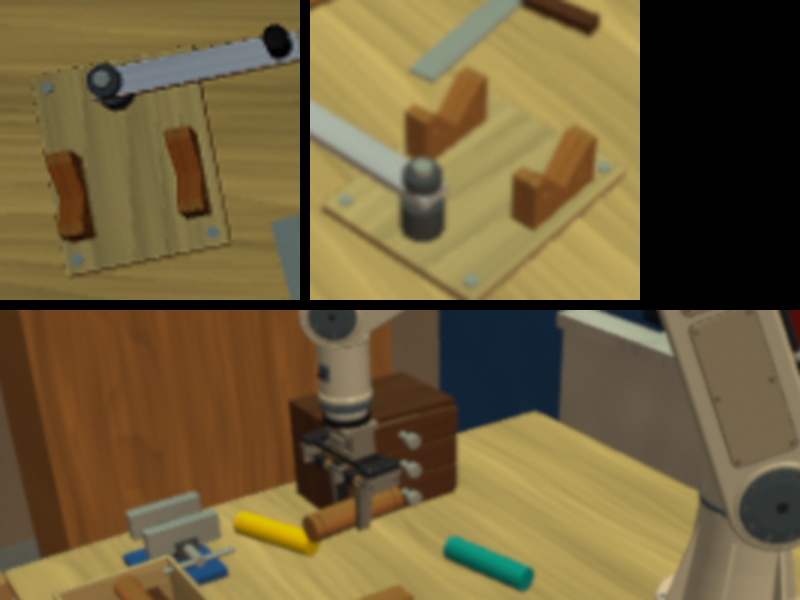

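The blank is held at its middle (crop 355,515), and the bar is a quarter turn aside with its knob at crop (277,42). Now I'll place the blank.

```bash
python3 - <<'E'
from h import *
C=np.array([.5503,.102]);o=down(YAW)
env.move_pose(np.r_[C,.19],o);st('above')
env.line_to(np.r_[C,.095],rate=.2);st('near')
print(env.line_to(np.r_[C,.062],rate=.05,threshold=7));st('down')
b=snap('scene')
cv2.imwrite('pics/crop4.png',cv2.resize(b[200:335,220:370],(660,594),interpolation=cv2.INTER_CUBIC)[:,:,::-1])
E
```

```text
above t 16.07 p [0.5505 0.1012 0.1899] F [ 0.2 -0.4 -1.9] w 0.0456
near t 16.69 p [0.5509 0.1017 0.0955] F [ 0.2  0.2 -1.8] w 0.045
True
down t 17.29 p [0.5505 0.1021 0.0638] F [ 3.1  0.2 -0.6] w 0.0453
```

View pics/crop4.png

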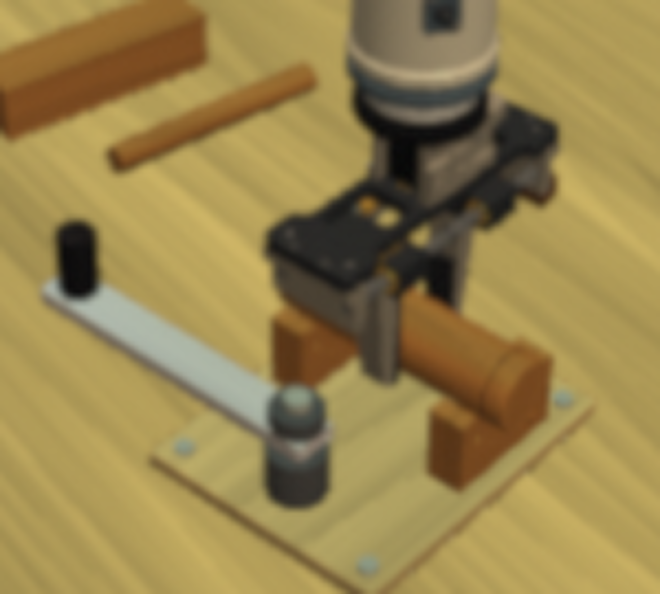

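The blank sits in both V-blocks and stopped at the predicted height. Next I'll release it, fetch the bar and swing it back.

```bash
python3 - <<'E'
from h import *
import h
h.YAW=np.radians(12.6)
env.set_gripper(.064);st('rel')
p=env.get_position()
env.line_to(np.r_[p[:2],.19],rate=.25)
k=np.array([.6881,-.0465])
o=knob(1.57,0)[1]
env.move_pose(np.r_[k,.19],o)
b=snap('scene');cv2.imwrite('pics/crop5.png',cv2.resize(b[200:335,220:370],(660,594),interpolation=cv2.INTER_CUBIC)[:,:,::-1])
env.line_to(np.r_[k,.087],rate=.2,threshold=8);st('at')
env.set_gripper(0,30);st('grip')
env.line_to(np.r_[k,.148],rate=.12);st('lift')
E
```

```text
rel t 17.81 p [0.5494 0.1018 0.0639] F [-0.2  0.3  0.1] w 0.0636
at t 20.01 p [ 0.6886 -0.0459  0.0881] F [-0.2 -0.1  0.1] w 0.064
grip t 20.68 p [ 0.6878 -0.0468  0.087 ] F [-2.3 -1.1  2.1] w 0.0254
lift t 21.33 p [ 0.6873 -0.0463  0.1471] F [ -1.7   1.5 -10. ] w 0.0252
```

View pics/crop5.png

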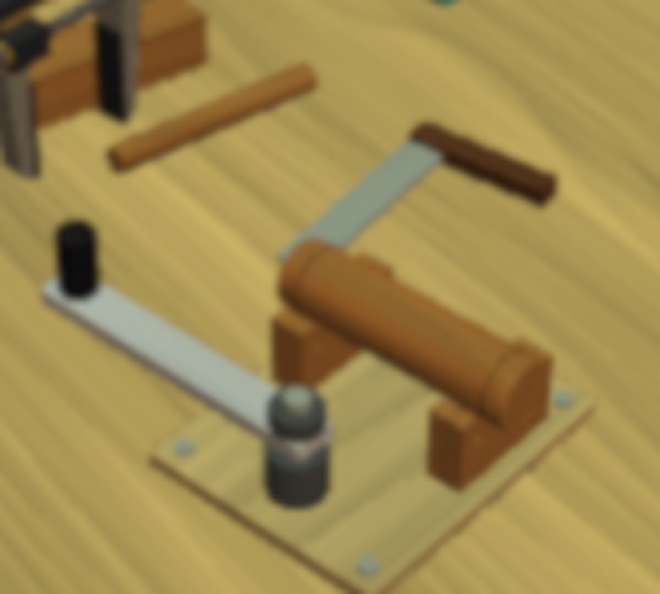

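The blank is seated in both V-blocks, with ends at crop (300,275) and (525,385). Now I'll swing the bar back and let it down.

```bash
python3 - <<'E'
from h import *
import h
h.YAW=np.radians(12.6)
for s in np.linspace(1.57,0,9)[1:]:
    env.line_to(*knob(s,.148),rate=.22)
st('s0');env.sleep(.2);st()
p=knob(0,0)[0]
print(env.line_to(np.r_[p[:2],.1245],rate=.06,threshold=7));st('down')
env.set_gripper(.06);st('open')
p=env.get_position()
env.line_to(np.r_[p[:2],.22],rate=.25)
env.move_pose([.35,-.40,.25],down(np.radians(-85)));st('away')
a=snap('top');b=snap('scene')
w=np.zeros((600,800,3),np.uint8)
w[:400,:400]=cv2.resize(a[115:215,130:230],(400,400),interpolation=cv2.INTER_CUBIC)
w[:400,405:797]=cv2.resize(b[225:325,254:352],(392,400),interpolation=cv2.INTER_CUBIC)
cv2.imwrite('pics/crop6.png',w[:400,:,::-1])
E
```

```text
s0 t 24.15 p [0.4779 0.085  0.1481] F [  2.3   1.6 -10.5] w 0.0257
 t 24.35 p [0.4779 0.0847 0.1481] F [  3.1   1.6 -11. ] w 0.0254
True
down t 24.76 p [0.4776 0.0851 0.1251] F [-0.5 -0.3  8.1] w 0.0252
open t 25.43 p [0.4769 0.0851 0.1246] F [-0.2 -0.3 -0.2] w 0.0602
away t 27.78 p [ 0.3505 -0.3993  0.2498] F [0.8 0.7 0.9] w 0.0601
```

View pics/crop6.png

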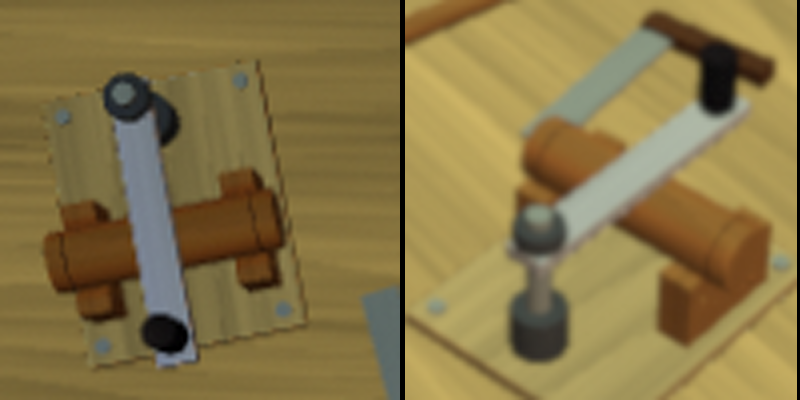

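The bar lies across the blank, from about crop (135,115) to (177,362), with the knob at (165,333). I'll check squareness and centring numerically.

```bash
python3 - <<'E'
from h import *
c=lambda u,v:(130+u/4,115+v/4)
a=lambda u,v,z:at('top',*c(u,v),z)[:2]
ang=lambda d:np.degrees(np.arctan2(d[1],d[0]))
L=[a(115,120,.0995),a(157,365,.0995)];R=[a(152,108,.0995),a(196,360,.0995)]
print('bar yaw',ang(L[0]-L[1]),ang(R[0]-R[1]),'width',np.linalg.norm(np.cross(np.r_[L[0]-L[1],0],np.r_[R[0]-L[1],0]))/np.linalg.norm(L[0]-L[1]))
e1=(a(47,240,.0645)+a(62,290,.0645))/2;e2=(a(268,192,.0645)+a(283,243,.0645))/2
print('blank',ang(e1-e2)-90,np.linalg.norm(e1-e2),'mid',(e1+e2)/2)
m=(L[0]+L[1]+R[0]+R[1])/4;u=(e1-e2)/np.linalg.norm(e1-e2);print('bar offset along blank',u@(m-(e1+e2)/2))
E
```

```text
bar yaw 12.426815560604206 12.4849077165234 width 0.027879005050903412
blank 13.422472917247703 0.16673251580297763 mid [0.54979806 0.1012674 ]
bar offset along blank -0.00010444726228772893
```

The bar is square to the blank within about 1° and central within about 1 mm, so I'm handing in.

```bash
python3 -c "
from h import *
print(env.hand_in(),env.get_time())"
```

```text
the job is handed in; nothing more can be done
the job is handed in; nothing more can be done
```

The blank is clamped in both V-blocks with the bar square across its middle (within about 1° and 1 mm as measured from the top camera), and I handed the job in at about 28 s; no verdict came back.

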